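Check sprung tweezers on a gap gauge

ROBOT

A 6-joint arm with a two-finger parallel gripper is mounted at the origin on a cart in front of the work surface, level with it; the furniture and walls round the work are solid. World frame = base frame: x ahead of the robot, y to its left, z up, the work surface at z = 0. Lengths are in m, angles in rad, forces in N, time in s.
With the tool pointing down it reaches from about 0.3 to 1 m from the base axis. Payload 5.1 kg.
Tool frame: the origin (TCP) lies on the centre line of the jaws, within the pads' length; the fingertips stand 22 mm ahead of it and the grasp point (between the pads) lies 3 mm ahead of it; z points along the fingers, y is the line along which they close (so a half turn about z gives the same grasp; the last joint's range is limited). The gripper opens to 95 mm and grips with 3 to 60 N. Pads are 20 mm wide; open, the fingers measure 119 mm over their backs; the gripper's body (75 mm by 180 mm) begins 59 mm behind the grasp point.
Start: joints at [1.048, 0.124, 1.65, -0, 1.367, -0.083], TCP at [0.277, 0.588, 0.2] pointing down, gripper open.
Joint ranges: [-2.61, 2.61], [-1.02, 2.33], [0.03, 2.71], [-1.35, 4.49], [0.32, 2.68], [-2.91, 2.91]. Speed limits (rad/s): [2.57, 2.57, 3.14, 3.14, 3.14, 3.14].

INTERFACE

Orientations are given as [roll, pitch, yaw] about the fixed x, y, z axes, in that order (R = Rz(yaw) Ry(pitch) Rx(roll)).
In Python, from bench import * gives the robot as it stands. The module is installed in compiled form; this text tells all that it offers.
- The arm moves only by the tool play_rows, never from a script. Its argument "series" is a list of rows, each a list of 6 numbers: the shift along the tool's x, y, z in m, then the turn, a rotation vector about the tool's x, y, z in degrees. A call has 1 to 20 rows; each row shifts and turns the commanded pose from where the row before left it, along the tool's axes as they then stand; what a row does not reach is not made up. A row lasts 1/8 s, in which the tool goes at most 62.5 mm and 10.7 degrees, less where a joint would pass 70% of its speed; a pose out of reach is approached as far as the arm can. A call is refused whole if a number of a shift passes 0.0625 or a number of a turn 10.7, either way. A call with a gripper value outside its range is refused whole. "hand" is the opening, from 0 (shut) to 1 (fully open), set as the call begins (left out, the last holds). The fingers move at their own pace and stop on an object; "force" is the grip in N (left out, the last holds). Time passes only in rows, so rows that do not move let the fingers close. It gives the time, the measured TCP pose, the force, the opening and the grip force at its end, in the units of the state.
- observe(): the state, without advancing time (a new reading comes with each control period).
- get_image(name): name is "side" or "top" or "wrist"; returns (picture, depth): 384x512x3 uint8, red, green, blue; 384x512 float32, m along the optical axis (not along the pixel's ray), 0 where there is no reading.
- camera_params(name): a dict with "mtx" (3x3 intrinsics, pixels), "R" (3x3) and "t" (3): a world point X has camera coordinates R X + t. Camera axes: x right, y down, z forward; pixel columns grow to the right and rows downward; lengths in m; the calibration is good to about 2 mm. The wrist camera is an equidistant fisheye: a pixel r from the principal point sees the ray r / f radians off the axis. A picture is of the moment at which its call begins: read the wrist's pose just before it. camera_params takes no time and is no camera call; for the wrist camera it gives the pose at the moment of the call.
- finish_job(): hands the job in; it is judged then, once.
Trained networks look in the newest picture that a camera, given by its name, has taken for a name from the list of things; names that differ only in an ending like _2 or _b are one class to them, and where a whole thing is asked for, a point or a joint stands for the part that bears it (a point fixed in the world has none). Each returns a list of dicts, best first, with "confidence" (0 to 1); they miss things now and then, are a little off and sometimes report something else, mostly with a low value. They report only what shows in the picture. A call takes as long as a camera call. They do not tell look-alikes from the thing itself.
- masks_of(query, camera): "mask" (384x512 bool, what is visible of it) and "extent" ([left, top, right, bottom] in pixels, round what is visible of it).
- mark_of(query, camera): "xy" ([column, row] in pixels: a listed point, or the origin of a listed thing).
The state is a dict: "time": time; "joints": joint angles; "dq": joint speeds; "joint_efforts": joint torques, N m; "eef_pos": TCP position; "eef_rot": TCP orientation; "contact_force": force on the tool from outside, world axes, zero at the start; "torque": the same for the moment, N m; "opening": finger opening in m; "finger_force": force on a finger pad.
Only numpy, scipy, OpenCV 4.12 (cv2) and the standard library are available. Lean on these libraries where they do the work, as an engineer would, in place of code of your own. Each camera call takes 0.05 s, during which the arm holds its last target. There are 200 camera calls.

TASK

Check the sprung tweezers against the yellow gap gauge: lift them off their cradle and bring them, level, over the gauge with the tips about a centimetre above its top and not touching it, one tip over the middle of each of the two black bands, squeezed just so far that the gap between the tips matches the spacing of the bands. Never pinch the tips shut on the way and leave the two bottles and the jar where they stand. Hold that gap steady for a couple of seconds and finish still holding it there; do not put the tweezers down.

Things in the scene. Friction and masses are not known exactly. Their poses are not given: they have to be found in the camera images.
- tweezers: steel sprung tweezers, 150 mm long, about 52 g, lying level on the cradle. Origin midway between the two black grip pads, at mid-height (38 mm above the table in the cradle); x runs along the tweezers to the red tips (64 mm ahead), y is the line along which the arms part and are squeezed, z up. The joined end is 85 mm behind the origin, the arm hinges 56 mm behind it
- grip (a point): the point midway between the grip pads (the tweezers' origin): grasp here, fingers either side in y. Pads: 18 mm long, 11 mm high, 30 mm over their outer faces when open, 21.6 mm when the tips are 14 mm apart; 1 mm at the pads is 2.1 mm at the tips. Spring force on each pad: about 2 N as it starts to close, 6 N at the 14 mm gap
- tips_mid (a point): the point midway between the two red tips, 64 mm ahead of the grip point along the tweezers' x, at mid-height; the tips are 5 mm high, 3.4 mm thick
- tip_left (a point): centre of the red tip of the left (+y) arm; at rest the tip centres are 32 mm apart
- tip_right (a point): centre of the red tip of the right (-y) arm
- tw_left (a joint): closing of the left tweezers arm in rad: 0 sprung fully open, larger is more closed. Both arms move together and read the same; distance between the tip centres = 32 mm - 240 mm x value: 0.075 is a 14 mm gap, 0.033 is 24 mm, 0.133 is tips touching
- tw_right (a joint): closing of the right tweezers arm, same as the left
- cradle: grey fixed cradle under the tweezers; origin on the table straight below their grip point, x to the tips. Rear post (54 to 78 mm behind) 34 mm high with two 6 mm cheeks beside the joined end; front cross-bar (34 to 46 mm ahead) 56 mm wide, 34 mm high; between them only a base strip 6 mm high, 34 mm wide. Lift the tweezers straight up
- gauge_yellow: yellow fixed gauge block, 44 (x) x 56 (y) x 36 mm high, with a white top; origin at the centre of its underside. Two black bands on top, each 26 mm long in x and 5 mm wide, their centre lines 14 mm apart in y
- gauge_yellow_marks (a point): the point on top of the yellow gauge midway between its two bands, 36 mm above the table; x along the bands, y across them
- gauge_blue: a like fixed block, blue, with bands 24 mm apart: not to be used
- amber_bottle: brown bottle with a black cap, 47 mm diameter, 92 mm high, bystander; origin at its underside
- pink_bottle: clear bottle with pink content and a blue cap, 56 mm diameter, 105 mm high, bystander; origin at its underside
- jar: clear jar with a red lid, 42 mm diameter, 56 mm high, bystander; origin at its underside
Mind the look-alikes: they are no part of the job. Several things have the shape of the gauge_yellow; the one meant has the colours described above.

How it is judged:
On the way, in this order (a step that is already met when the one before it is completed fails the run):
1. the tweezers are lifted off the cradle by the gripper (height (world z) of tweezers above 0.0465 m and contact force between the fingers and tweezers above 0.5 N and contact force between tweezers and cradle below 0.1 N), for 0.2 s.
2. the tips are over the bands of the yellow gauge at the marked gap for one second (value of joint tw_left between 0.0646 and 0.0854 rad and value of joint tw_right between 0.0646 and 0.0854 rad and x of tips_mid in the frame of gauge_yellow_marks between -0.01 and 0.01 m and y of tips_mid in the frame of gauge_yellow_marks between -0.004 and 0.004 m and z of tips_mid in the frame of gauge_yellow_marks between 0.003 and 0.018 m and angle between the y axis of tweezers and the y axis of gauge_yellow_marks, either way round below 0.2 rad and angle between tweezers's own z axis and vertical below 0.2 rad and contact force between the fingers and tweezers above 1 N and contact force between tweezers and gauge_yellow below 0.2 N and contact force between tweezers and gauge_blue below 0.2 N and contact force between tweezers and cradle below 0.2 N and contact force between tweezers and jar below 0.2 N and contact force between tweezers and amber_bottle below 0.2 N and contact force between tweezers and pink_bottle below 0.2 N), for 1 s.
At the end, for the whole second after the job is handed in: gripper holds tweezers within 0.2 rad of level and of the bands; tips' middle within 4 mm sideways, 10 mm lengthwise of the yellow gauge's marks, 3 to 18 mm above it; gap 14 mm within 2.5 mm, steady; tweezers touch nothing but the fingers; bottles and jar upright, moved under 20 mm (all of step 2 and velocity of joint tw_left between -0.08 and 0.08 rad/s and velocity of joint tw_right between -0.08 and 0.08 rad/s and linear speed of tweezers below 0.02 m/s and distance of each of amber_bottle, pink_bottle, jar from where it was at the start of the episode below 0.02 m and angle between each of amber_bottle, pink_bottle, jar's own z axis and vertical below 0.2 rad); the arm keeps its last pose, push and grip.
It fails at once if the tips are pinched shut (gap under 3 mm) (value of joint tw_left above 0.121 rad).
It fails at once if a bottle or the jar is knocked over or pushed away (distance of any of amber_bottle, pink_bottle, jar from where it was at the start of the episode above 0.03 m or angle between any of amber_bottle, pink_bottle, jar's own z axis and vertical above 0.5 rad).
It also fails if it takes over 42 s, if anything falls off the work surface, if the arm or the gripper's body presses on something with over 40 N, if the wrist force passes 120 N, or if a joint passes its speed limit or range.

## Working session

There is one attempt and no reset: what is moved stays moved. The work goes in short steps, Python scripts to look and compute and a tool call to move; the robot and the scene stay as the last step left them, time stands still between calls to the robot, and variables do not carry over. Pictures are saved under pics/ and viewed, at most 10 in all, crops included, and the job is handed in when it is done.

Besides the shell and the picture viewer there is one more tool, called in YAML: its name, and indented under it one key for each argument. play_rows: Moves the arm, as the interface text tells. Its arguments: {"type":"object","properties":{"series":{"type":"array"},"hand":{"type":"number"},"force":{"type":"number"}},"required":["series"]}

```bash
mkdir -p pics && cat > h.py <<'E'
from bench import *
import numpy as np, cv2
def world(cam,uv,depth=None,z=None):
    p=camera_params(cam);K=np.array(p["mtx"]);R=np.array(p["R"]);t=np.array(p["t"])
    ray=np.linalg.inv(K)@np.array([uv[0],uv[1],1.])
    if z is None: return R.T@(ray*depth-t)
    c=-R.T@t; d=R.T@ray
    return c+d*(z-c[2])/d[2]
E
python3 - <<'E'
from h import *
o=observe();print(o["time"],o["eef_pos"],o["eef_rot"],o["opening"])
for c in("top","side"):
    im,d=get_image(c);cv2.imwrite(f"pics/{c}0.png",im[:,:,::-1]);np.save(f"{c}_d.npy",d)
    p=camera_params(c);print(c,np.round(-np.array(p["R"]).T@np.array(p["t"]),3))
    for q in("grip","tips_mid","tip_left","tip_right","gauge_yellow_marks","gauge_yellow","cradle","amber_bottle","pink_bottle","jar"):
        for m in mark_of(q,c)[:3]:
            z={"gauge_yellow_marks":.036,"grip":.038,"tips_mid":.038,"tip_left":.038,"tip_right":.038}.get(q,0)
            print(c,q,np.round(m["xy"],1),round(m["confidence"],2),np.round(world(c,m["xy"],z=z),4)[:2])
E
```

```text
0.0 [0.27644399 0.58753367 0.19858907] [-3.13949521e+00 -1.41949106e-04  2.70177495e+00] 0.09521437302718527
top [0.383 0.    0.993]
top grip [187.3 204.8] 0.8 [0.5311 0.1761]
top grip [320.1 220.6] 0.17 [ 0.5303 -0.1477]
top tip_left [178.5 173.6] 0.48 [0.6059 0.2095]
top tip_right [193.8 177. ] 0.64 [0.6018 0.1707]
top gauge_yellow_marks [352.4 281.7] 0.79 [ 0.3959 -0.235 ]
top gauge_yellow_marks [312.8 176.9] 0.72 [ 0.637  -0.1212]
top gauge_yellow_marks [321.7 217.8] 0.57 [ 0.5379 -0.1513]
top gauge_yellow [306.1 178.1] 0.9 [ 0.6414 -0.1089]
top gauge_yellow [348.7 278.8] 0.86 [ 0.4022 -0.2345]
top gauge_yellow [320.2 221.1] 0.62 [ 0.535 -0.154]
top cradle [187.3 205.3] 0.68 [0.5357 0.1829]
top amber_bottle [261.2 148.1] 0.56 [0.7079 0.0145]
top pink_bottle [304.6 141.4] 0.71 [ 0.7395 -0.0962]
top jar [232.8 160.2] 0.82 [0.6666 0.0839]
side [ 0.12  -0.669  0.477]
side tips_mid [232.3 170.9] 0.52 [0.5887 0.1844]
side tip_left [232.  165.8] 0.43 [0.6045 0.2142]
side tip_right [236.4 171.8] 0.63 [0.5951 0.1738]
side gauge_yellow_marks [293.3 239.4] 0.72 [ 0.5337 -0.1563]
side gauge_yellow_marks [322.2 217.7] 0.7 [ 0.636  -0.1228]
side gauge_yellow [318.1 229.7] 0.96 [ 0.6367 -0.1128]
side gauge_yellow [294.1 253.9] 0.71 [ 0.5377 -0.1566]
side gauge_yellow [255.3 304.8] 0.6 [ 0.3955 -0.2372]
side cradle [214.9 189.3] 0.64 [0.5335 0.1801]
side amber_bottle [307.2 201.3] 0.69 [0.6983 0.0022]
side pink_bottle [350.7 213.3] 0.68 [ 0.7488 -0.0981]
side jar [275.4 190.1] 0.9 [0.6658 0.0939]
```

```bash
python3 - <<'E'
import cv2,numpy as np
a=cv2.imread("pics/top0.png")[120:310,150:390];b=cv2.imread("pics/side0.png")[130:330,180:390]
a=cv2.resize(a,None,fx=3.1,fy=3.1,interpolation=2)
cv2.imwrite("pics/topc.png",a)
E
```

```text
(no output)
```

View pics/topc.png

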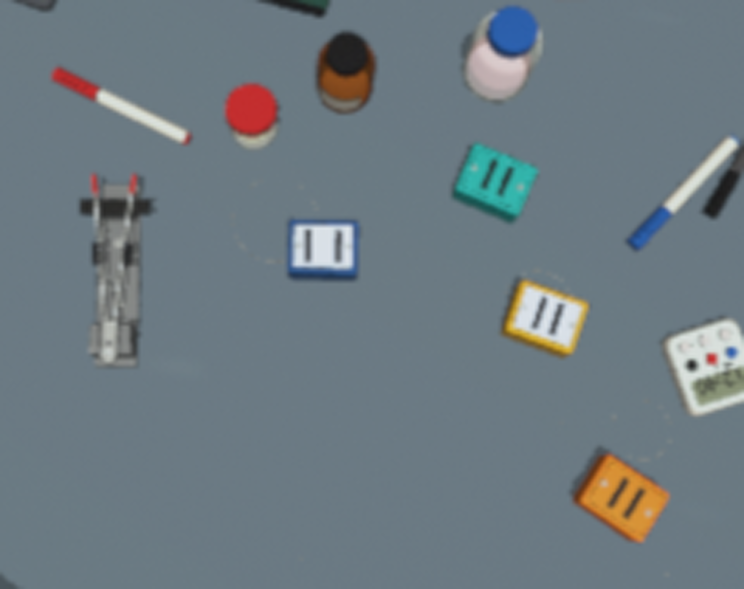

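View pics/side0.png

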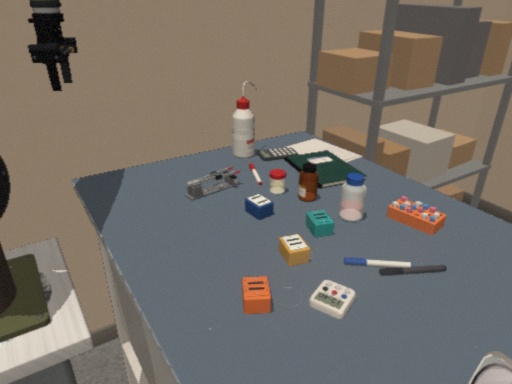

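Candidates for the gauge in the top view are yellow with a white top (326,221), teal (310,178), orange (352,281) and blue with a white top (254,200). I choose the yellow/white one at about (0.534,-0.155). The only tweezers are at (187,205); the pens are not. The crop confirms both. Next I move above the tweezers for a closer wrist look.

play_rows:
  series:
    - [-0.02, -0.015, 0, 0, 0, 0]
    - [-0.042, -0.03, 0, 0, 0, 0]
    - [-0.042, -0.03, 0, 0, 0, 0]
    - [-0.042, -0.03, 0, 0, 0, 0]
    - [-0.042, -0.03, 0, 0, 0, 0]
    - [-0.042, -0.03, 0, 0, 0, 0]
    - [-0.042, -0.03, 0, 0, 0, 0]
    - [-0.042, -0.03, 0, 0, 0, 0]
    - [-0.042, -0.03, 0, 0, 0, 0]
    - [-0.022, -0.018, 0, 0, 0, 0]
    - [0, 0, 0, 0, 0, -8.4]
    - [0, 0, 0, 0, 0, -8.4]
    - [0, 0, 0, 0, 0, -8.4]
    - [0, 0, 0, 0, 0, 0]
    - [0, 0, 0, 0, 0, 0]
  hand: 1

```text
time: 2.98
eef_pos: [0.5024, 0.1796, 0.1999]
eef_rot: [-3.142, 0.0, 3.139]
contact_force: [0.5, -0.3, 0.6]
opening: 0.0951
finger_force: 0.0
```

```bash
cat >> h.py <<'E'
def wworld(uv,z,p):
    K=np.array(p["mtx"]);R=np.array(p["R"]);t=np.array(p["t"])
    a=(uv[0]-K[0,2])/K[0,0];b=(uv[1]-K[1,2])/K[1,1];r=np.hypot(a,b)
    s=np.sinc(r/np.pi)  # sin r / r
    ray=np.array([a*s,b*s,np.cos(r)])
    c=-R.T@t; d=R.T@ray
    return c+d*(z-c[2])/d[2]
E
python3 - <<'E'
from h import *
o=observe();print(o["time"],o["eef_pos"],o["eef_rot"],o["opening"])
p=camera_params("wrist");im,d=get_image("wrist");cv2.imwrite("pics/w1.png",im[:,:,::-1])
print(np.round(p["mtx"],1),-np.array(p["R"]).T@np.array(p["t"]))
for q,z in(("grip",.038),("tips_mid",.038),("tip_left",.038),("tip_right",.038),("gauge_yellow_marks",.036)):
    for m in mark_of(q,"wrist")[:4]: print(q,np.round(m["xy"],1),round(m["confidence"],2),np.round(wworld(m["xy"],z,p),4)[:2])
E
```

```text
2.975 [0.50240828 0.17964328 0.19992262] [-3.14150243e+00  1.68252164e-04  3.13913996e+00] 0.09512796990101942
[[297.3   0.  254.8]
 [  0.  297.3 193.8]
 [  0.    0.    1. ]] [0.42316793 0.17880658 0.3845768 ]
grip [257.9 204.9] 0.63 [0.5403 0.1824]
tips_mid [263.4 251.8] 0.61 [0.6052 0.1896]
tip_left [276.  251.6] 0.53 [0.6051 0.2061]
tip_right [248.8 252.2] 0.49 [0.6057 0.1704]
tip_right [257.5 205.1] 0.37 [0.5405 0.1819]
```

View pics/w1.png

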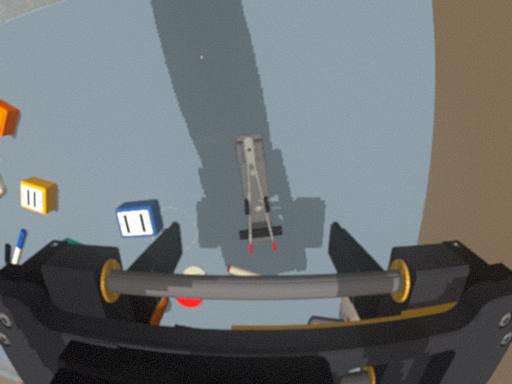

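Wrist view: the tweezers have their joined end at (249,141), pads at (248,206)/(267,203) and red tips at (250,250)/(275,247). The yellow gauge with the white top is at (39,196) and the blue one at (137,218). I'll refine these by colour.

```bash
python3 - <<'E'
from h import *
im=cv2.imread("pics/w1.png").astype(int);p=camera_params("wrist")
B,G,R=im[...,0],im[...,1],im[...,2]
def blobs(m,box,z,n,lab,amin=4):
    x0,y0,x1,y1=box;M=np.zeros(m.shape,np.uint8);M[y0:y1,x0:x1]=m[y0:y1,x0:x1]
    k,l,s,c=cv2.connectedComponentsWithStats(M)
    for i in sorted(range(1,k),key=lambda i:-s[i,4])[:n]:
        if s[i,4]>=amin: print(lab,s[i,4],np.round(c[i],1),np.round(wworld(c[i],z,p)[:2],4))
blobs((R>140)&(G<90),(235,235,290,260),.040,3,"tip")
blobs((R+G+B<110),(238,190,275,220),.043,4,"pad")
blobs((R>190)&(G>190)&(B>190),(235,132,262,160),.042,3,"joined")
print(im[203,243:273].sum(-1)); print(im[196,20:56].sum(-1))
# top view gauge
t=cv2.imread("pics/top0.png").astype(int)
c=t[205:240,308:345]
m=((c[...,2]>150)&(c[...,1]>110)).astype(np.uint8)
cs,_=cv2.findContours(m,0,1);k=max(cs,key=cv2.contourArea)
r=cv2.minAreaRect(k);pts=cv2.boxPoints(r)+[308,205];print(r)
w=np.array([world("top",q,z=.03)[:2] for q in pts]);print(np.round(w,4),w.mean(0))
E
python3 - <<'E'
import cv2
a=cv2.imread("pics/w1.png")[130:260,220:300];cv2.imwrite("pics/w1c.png",cv2.resize(a,None,fx=4.5,fy=4.5,interpolation=2))
E
```

```text
tip 32 [273.8 245.6] [0.5953 0.2036]
tip 29 [250.  248.3] [0.5991 0.1728]
[311 249 165 150 139 247 348 373 336 346 340 363 340 345 351 346 352 340
 367 375 355 264 191 178 171 210 270 309 314 338]
[530 639 714 738 754 764 759 546 354 613 762 765 760 629 370 565 758 763
 757 757 760 748 642 529 453 411 321 285 267 275 279 270 284 264 280 255]
((18.098541259765625, 16.854015350341797), (23.153093338012695, 17.770639419555664), 19.98310661315918)
[[ 0.5156 -0.131 ]
 [ 0.5582 -0.1423]
 [ 0.5449 -0.1966]
 [ 0.5026 -0.1849]] [ 0.53032875 -0.16368261]
```

View pics/w1c.png

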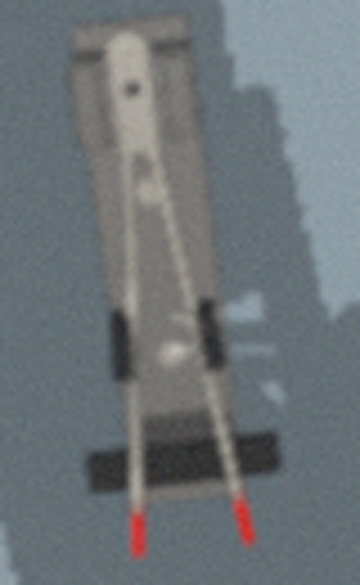

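```bash
python3 - <<'E'
from h import *
p=camera_params("wrist")
f=lambda x,y,z:wworld((220+x/4.5,130+y/4.5),z,p)[:2]
l=f(121,345,.0435);r=f(211,335,.0435);print(l,r,(l+r)/2,np.hypot(*(l-r)))
j=f(126,35,.042);print(j)
t=(f(138,535,.040)+f(244,522,.040))/2;d=t-j;print(t,np.arctan2(d[1],d[0]),np.hypot(*d), t-d/np.hypot(*d)*.064)
c=(f(89,472,.034)+f(279,453,.034))/2;dd=f(279,453,.034)-f(89,472,.034);print("bar",c,np.hypot(*dd),-np.arctan2(dd[0],dd[1]))
E
```

```text
[0.54075711 0.16957269] [0.53795521 0.19380774] [0.53935616 0.18169022] 0.024396481152042696
[0.45765152 0.1714595 ]
[0.59789871 0.18895312] 0.1240933068093816 0.14133400599614343 [0.53439085 0.18103152]
bar [0.57976384 0.18692323] 0.05474289684499221 0.1058488047984187
```

play_rows:
  series:
    - [-0.019, 0.001, 0, 0, 0, 0]
    - [-0.0186, 0.0014, 0, 0, 0, 0]
    - [0, 0, 0.03, 0, 0, -6.6]
    - [0, 0, 0.04, 0, 0, 0]
    - [0, 0, 0.02, 0, 0, 0]
    - [0, 0, 0, 0, 0, 0]
    - [0, 0, 0, 0, 0, 0]

```text
time: 4.15
eef_pos: [0.5413, 0.1829, 0.1115]
eef_rot: [3.141, 0.003, -3.026]
contact_force: [-0.4, 0.6, 0.1]
opening: 0.0952
finger_force: 0.0
```

```bash
python3 - <<'E'
from h import *
o=observe();print(o["time"],o["eef_pos"],o["eef_rot"],o["opening"])
p=camera_params("wrist");im,d=get_image("wrist");cv2.imwrite("pics/w2.png",im[:,:,::-1])
for q,z in(("grip",.038),("tips_mid",.038),("tip_left",.038),("tip_right",.038)):
    for m in mark_of(q,"wrist")[:2]: print(q,np.round(m["xy"],1),round(m["confidence"],2),np.round(wworld(m["xy"],z,p),4)[:2])
cv2.imwrite("pics/w2c.png",cv2.resize(im[130:310,170:340,::-1],None,fx=3,fy=3,interpolation=2))
E
```

```text
4.15 [0.54126066 0.18285481 0.11154156] [ 3.14131024e+00  2.51034884e-03 -3.02641346e+00] 0.09516570522540305
grip [253.5 193.4] 0.9 [0.5386 0.1803]
tips_mid [253.5 260.2] 0.78 [0.6071 0.188 ]
tip_left [270.  256.2] 0.87 [0.6008 0.2036]
tip_right [235.7 258.6] 0.64 [0.6074 0.1703]
tip_right [253.4 257.9] 0.6 [0.6045 0.1876]
```

View pics/w2c.png

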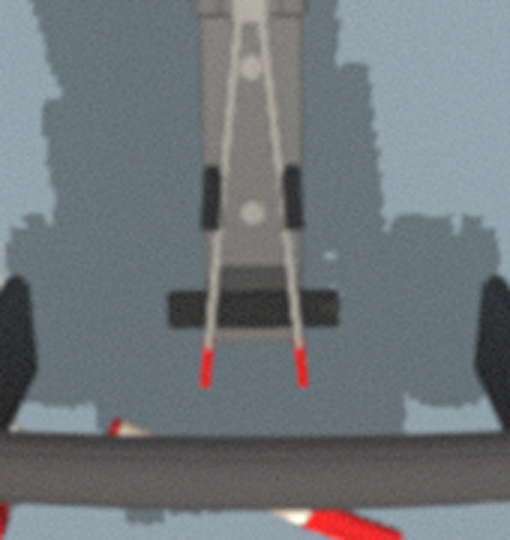

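Wrist crop: the tweezers are square to the jaws. The pads are at crop (211,198)/(292,198), about 1 mm left of the jaw centre, so I shift slightly and descend.

play_rows:
  series:
    - [0.002, -0.0015, 0.02, 0, 0, 0]
    - [0, 0, 0.03, 0, 0, 0]
    - [0, 0, 0.0205, 0, 0, 0]
    - [0, 0, 0, 0, 0, 0]
    - [0, 0, 0, 0, 0, 0]

```text
time: 5.03
eef_pos: [0.5389, 0.181, 0.0398]
eef_rot: [3.142, 0.001, -3.026]
contact_force: [0.2, -0.7, 0.5]
opening: 0.0955
finger_force: 0.0
```

play_rows:
  series:
    - [0, 0, 0, 0, 0, 0]
    - [0, 0, 0, 0, 0, 0]
    - [0, 0, 0, 0, 0, 0]
    - [0, 0, 0, 0, 0, 0]
    - [0, 0, 0, 0, 0, 0]
    - [0, 0, 0, 0, 0, 0]
    - [0, 0, 0, 0, 0, 0]
    - [0, 0, 0, 0, 0, 0]
  hand: 0.28
  force: 10

```text
time: 6.02
eef_pos: [0.5383, 0.1808, 0.0393]
eef_rot: [-3.142, -0.0, -3.026]
contact_force: [1.1, 0.0, 0.6]
opening: 0.0274
finger_force: 0.0
```

play_rows:
  series:
    - [0, 0, 0, 0, 0, 0]
    - [0, 0, 0, 0, 0, 0]
    - [0, 0, 0, 0, 0, 0]
  hand: 0.255

```text
time: 6.4
eef_pos: [0.5383, 0.1809, 0.0394]
eef_rot: [3.142, -0.0, -3.026]
contact_force: [-0.8, 0.1, 0.3]
opening: 0.0242
finger_force: 0.0
```

```bash
python3 - <<'E'
from h import *
o=observe();print(o["time"],o["opening"],o["finger_force"])
im,d=get_image("wrist");cv2.imwrite("pics/w3c.png",cv2.resize(im[110:330,140:370,::-1],None,fx=2.6,fy=2.6,interpolation=2))
E
```

```text
6.4 0.02419914207903401 0.0
```

View pics/w3c.png

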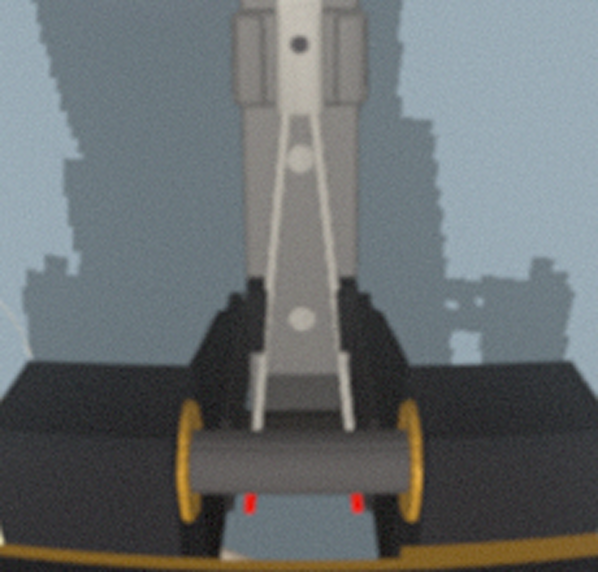

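Wrist crop: the tips at (250,502)/(357,502) are still about 31 mm apart and finger force is 0. So the opening reading is offset and the pads are not touching yet. I'll measure the gap from the tips while closing in small steps.

```bash
cat >> h.py <<'E'
def tips(z,save=None):
    p=camera_params("wrist");im,_=get_image("wrist");a=im.astype(int)
    if save: cv2.imwrite(save,im[:,:,::-1])
    M=((a[...,0]>130)&(a[...,1]<80)&(a[...,2]<80)).astype(np.uint8);M[:,:215]=0;M[:,295:]=0;M[:285]=0;M[325:]=0
    k,l,s,c=cv2.connectedComponentsWithStats(M)
    i=sorted(range(1,k),key=lambda i:-s[i,4])[:2]
    P=[wworld(c[j],z,p) for j in i]
    for j,q in zip(i,P):print(s[j],np.round(c[j],1),np.round(q,4))
    if len(P)==2:print("gap mm",1e3*np.linalg.norm(P[0]-P[1]),"mid",np.round((P[0]+P[1])/2,4))
E
python3 - <<'E'
from h import *
tips(.040)
E
```

```text
[275 299   5   8  35] [276.9 302.6] [0.5982 0.2036 0.04  ]
[234 299   5   8  31] [235.7 302.7] [0.6018 0.1723 0.04  ]
gap mm 31.521777451674872 mid [0.6    0.1879 0.04  ]
```

play_rows:
  series:
    - [0, 0, 0, 0, 0, 0]
    - [0, 0, 0, 0, 0, 0]
    - [0, 0, 0, 0, 0, 0]
  hand: 0.235

```text
time: 6.88
eef_pos: [0.5383, 0.1808, 0.0393]
eef_rot: [-3.142, -0.0, -3.026]
contact_force: [0.3, -0.3, 0.3]
opening: 0.0224
finger_force: 0.0
```

```bash
python3 - <<'E'
from h import *
o=observe();print(o["time"],o["opening"],o["finger_force"])
tips(.040)
E
```

```text
6.875 0.0223744357434271 0.0
[234 299   5   8  32] [235.7 302.6] [0.6017 0.1722 0.04  ]
[275 299   4   8  25] [276.5 302.8] [0.5985 0.2033 0.04  ]
gap mm 31.21563325290397 mid [0.6001 0.1877 0.04  ]
```

play_rows:
  series:
    - [0, 0, 0, 0, 0, 0]
    - [0, 0, 0, 0, 0, 0]
    - [0, 0, 0, 0, 0, 0]
  hand: 0.215

```text
time: 7.3
eef_pos: [0.5383, 0.1808, 0.0393]
eef_rot: [3.142, -0.0, -3.026]
contact_force: [0.4, 0.0, -0.7]
opening: 0.0204
finger_force: 0.0
```

```bash
python3 - <<'E'
from h import *
o=observe();print(o["time"],o["opening"],o["finger_force"])
tips(.040)
im,d=get_image("wrist");cv2.imwrite("pics/w4c.png",cv2.resize(im[190:330,180:330,::-1],None,fx=4,fy=4,interpolation=2))
E
```

```text
7.3 0.02044942026601621 0.0
[234 299   5   8  31] [235.7 302.7] [0.6018 0.1722 0.04  ]
[275 302   2   5   7] [275.6 303.9] [0.5995 0.2027 0.04  ]
gap mm 30.561443508047024 mid [0.6007 0.1875 0.04  ]
```

View pics/w4c.png

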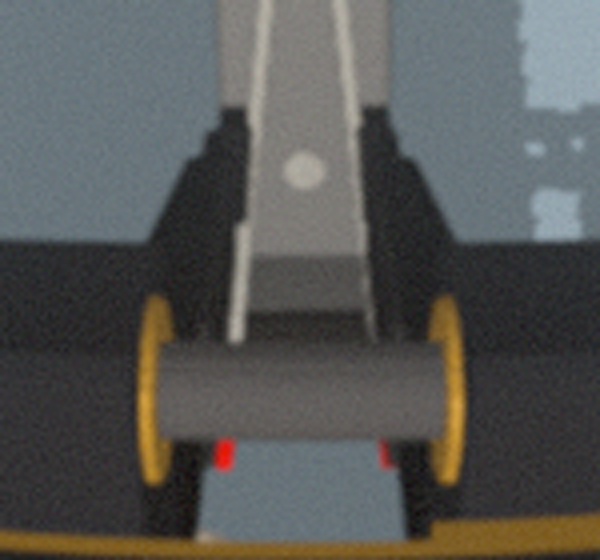

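play_rows:
  series:
    - [0, 0, 0, 0, 0, 0]
    - [0, 0, 0, 0, 0, 0]
    - [0, 0, 0, 0, 0, 0]
  hand: 0.2

```text
time: 7.78
eef_pos: [0.5384, 0.1808, 0.0394]
eef_rot: [-3.142, 0.0, -3.026]
contact_force: [0.3, -0.2, 1.0]
opening: 0.0188
finger_force: 0.0
```

```bash
python3 - <<'E'
from h import *
o=observe();print(o["time"],o["opening"],o["finger_force"])
tips(.040)
# finger pads: side view check + depth across jaw in wrist view
im,d=get_image("wrist");np.set_printoptions(linewidth=200,precision=3)
for v in(222,232,240,252,262):print(v,d[v,210:300:3])
for v in(232,252,268):print(v,im[v,210:300:3].sum(-1))
E
```

```text
7.775 0.018764709312898413 0.0
[235 300   4   7  21] [236.3 303. ] [0.6021 0.1727 0.04  ]
222 [0.241 0.24  0.24  0.241 0.24  0.24  0.24  0.24  0.182 0.195 0.194 0.196 0.235 0.234 0.233 0.233 0.235 0.234 0.234 0.195 0.195 0.183 0.182 0.242 0.241 0.241 0.24  0.24  0.24  0.241]
232 [0.244 0.244 0.243 0.244 0.243 0.242 0.168 0.169 0.168 0.172 0.195 0.198 0.237 0.236 0.236 0.236 0.235 0.235 0.235 0.237 0.182 0.173 0.168 0.168 0.168 0.242 0.243 0.244 0.244 0.245]
240 [0.244 0.246 0.245 0.245 0.244 0.157 0.158 0.157 0.158 0.161 0.198 0.239 0.239 0.238 0.239 0.239 0.238 0.239 0.237 0.24  0.183 0.162 0.159 0.158 0.158 0.158 0.245 0.245 0.244 0.244]
252 [0.095 0.096 0.095 0.095 0.098 0.145 0.144 0.143 0.147 0.154 0.182 0.242 0.24  0.242 0.241 0.241 0.241 0.242 0.241 0.242 0.182 0.153 0.147 0.144 0.143 0.145 0.098 0.095 0.095 0.095]
262 [0.089 0.09  0.088 0.09  0.099 0.136 0.135 0.135 0.138 0.153 0.204 0.228 0.227 0.227 0.228 0.228 0.    0.225 0.227 0.227 0.227 0.153 0.137 0.135 0.135 0.136 0.097 0.088 0.088 0.089]
232 [347 339 346 336 342 308 126 148 132 133 128 418 359 369 495 501 484 418 370 377 238 135 139 123 125 339 338 345 330 355]
252 [135 127 134 105 130 110 115  96 106 105 369 364 357 344 355 361 374 350 348 364 238 119 125 101 115 110 130 127 148 140]
268 [124 125 128 243 249 135  81 111 103 130 373 152 152 148 152 127 150 113 145 142 162 133 115 117 119 176 285 239 106 114]
```

```bash
cat >> h.py <<'E'
def wdep(u,v,dep,p):
    K=np.array(p["mtx"]);a=(u-K[0,2])/K[0,0];b=(v-K[1,2])/K[1,1];r=np.hypot(a,b)
    s=np.tan(r)/r if r>1e-6 else 1
    return np.array(p["R"]).T@(dep*np.array([a*s,b*s,1.])-np.array(p["t"]))
E
python3 - <<'E'
from h import *
o=observe();p=camera_params("wrist");im,d=get_image("wrist")
y=o["eef_rot"][2];e=o["eef_pos"];tx=np.array([-np.cos(y),-np.sin(y),0]);ty=np.array([np.sin(y),-np.cos(y),0])
for v in(214,220,226,234,240,248,256):
  print(v,end=" ")
  for u in list(range(228,248,3))+list(range(261,284,3)):
    q=wdep(u,v,d[v,u],p);r=q-e;print(u,(np.round(1e3*np.array([r@tx,r@ty,q[2]]))).astype(int),end="; ")
  print()
E
```

```text
214 228 [  4 -23   0]; 231 [  4 -20   0]; 234 [  2 -18   5]; 237 [  2 -15   6]; 240 [  2 -13   6]; 243 [-12  -9  42]; 246 [ 2 -8  5]; 261 [2 4 4]; 264 [2 6 5]; 267 [-12   7  42]; 270 [ 2 11  7]; 273 [ 2 13  6]; 276 [ 2 15  5]; 279 [ 4 18  0]; 282 [ 4 21 -1]; 
220 228 [ 10 -23  -1]; 231 [ 10 -21  -1]; 234 [ -7 -15  41]; 237 [ -7 -13  42]; 240 [ -7 -11  42]; 243 [-7 -9 42]; 246 [ 7 -8  6]; 261 [7 4 5]; 264 [7 6 6]; 267 [-7  7 42]; 270 [-7  9 42]; 273 [-7 11 41]; 276 [-7 13 41]; 279 [ 9 18  0]; 282 [ 9 21  0]; 
226 228 [ 15 -23   0]; 231 [-10 -15  59]; 234 [-11 -14  61]; 237 [ -9 -12  57]; 240 [ -4 -11  43]; 243 [-3 -9 43]; 246 [12 -8  6]; 261 [12  4  6]; 264 [12  6  7]; 267 [-3  7 42]; 270 [-8  8 55]; 273 [-10  10  59]; 276 [-10  12  59]; 279 [15 19  0]; 282 [15 21  0]; 
234 228 [-11 -16  72]; 231 [-11 -15  72]; 234 [-11 -13  72]; 237 [ -9 -11  69]; 240 [  2 -11  44]; 243 [ 3 -9 42]; 246 [19 -8  6]; 261 [19  4  7]; 264 [19  6  7]; 267 [19  9  5]; 270 [-4  8 57]; 273 [-9  9 69]; 276 [-10  11  71]; 279 [-11  12  72]; 282 [-10  14  72]; 
240 228 [-11 -16  80]; 231 [-11 -14  79]; 234 [-11 -12  80]; 237 [ -9 -11  76]; 240 [  6 -11  44]; 243 [ 24 -11   6]; 246 [24 -8  6]; 261 [24  4  6]; 264 [24  6  6]; 267 [24  9  6]; 270 [ 0  8 57]; 273 [-9  9 76]; 276 [-10  10  79]; 279 [-11  12  80]; 282 [-10  13  79]; 
248 228 [-11 -15  90]; 231 [-11 -13  89]; 234 [ -9 -12  86]; 237 [ -9 -10  86]; 240 [ 14 -11  41]; 243 [ 32 -11   6]; 246 [32 -8  6]; 261 [32  4  6]; 264 [32  6  6]; 267 [31  9  7]; 270 [ 5  8 59]; 273 [-9  8 86]; 276 [-9 10 86]; 279 [-10  11  89]; 282 [-11  13  89]; 
256 228 [-11 -14  99]; 231 [-11 -13  99]; 234 [ -9 -11  95]; 237 [ -5 -10  88]; 240 [ 10 -10  60]; 243 [ 36 -11  12]; 246 [36 -8 12]; 261 [36  4 12]; 264 [35  6 13]; 267 [36  9 13]; 270 [10  8 60]; 273 [-5  8 86]; 276 [-9  9 96]; 279 [-11  10  98]; 282 [-11  12  99];
```

```bash
python3 - <<'E'
from h import *
o=observe();p=camera_params("wrist");im,d=get_image("wrist")
y=o["eef_rot"][2];e=o["eef_pos"];tx=np.array([-np.cos(y),-np.sin(y),0]);ty=np.array([np.sin(y),-np.cos(y),0])
for v,u in((252,215),(262,215),(275,210),(285,205),(252,290),(262,292),(300,232),(308,232),(318,232),(300,280),(310,280)):
    q=wdep(u,v,d[v,u],p);r=q-e;print(v,u,(np.round(1e3*np.array([r@tx,r@ty,q[2]]))).astype(int))
im,d=get_image("side")
cv2.imwrite("pics/s2.png",cv2.resize(im[100:220,150:290,::-1],None,fx=5,fy=5,interpolation=2))
E
```

```text
252 215 [-34 -14 138]
262 215 [-34 -13 144]
275 210 [-34 -14 153]
285 205 [-33 -15 156]
252 290 [-34  10 138]
262 292 [-34  10 145]
300 232 [  7 -12 109]
308 232 [ 10 -12 112]
318 232 [112 -23   0]
300 280 [  1  10 118]
310 280 [  4  10 121]
```

View pics/s2.png

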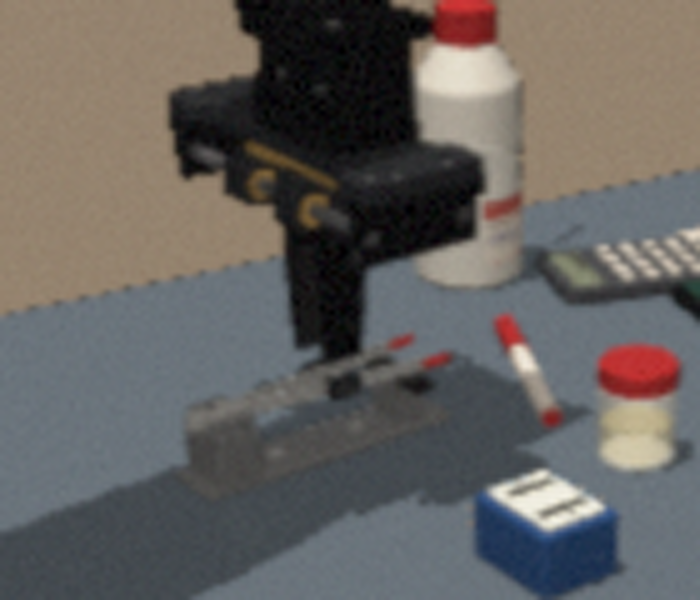

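Side crop: the fingertips at about (345,385) hover above the tweezers' arms, and depth agrees (fingertip z about 57 mm, 40 mm higher than the TCP reading implies). I'll open, go down in stages and check against depth.

play_rows:
  series:
    - [0, 0, 0, 0, 0, 0]
    - [0, 0, 0, 0, 0, 0]
    - [0, 0, 0, 0, 0, 0]
    - [0, 0, 0, 0, 0, 0]
    - [0, 0, 0.01, 0, 0, 0]
    - [0, 0, 0.01, 0, 0, 0]
    - [0, 0, 0, 0, 0, 0]
    - [0, 0, 0, 0, 0, 0]
  hand: 0.5

```text
time: 9.02
eef_pos: [0.5382, 0.1808, 0.0191]
eef_rot: [-3.142, -0.0, -3.026]
contact_force: [-0.0, 0.1, 0.2]
opening: 0.0473
finger_force: 0.0
```

```bash
python3 - <<'E'
from h import *
o=observe();p=camera_params("wrist");im,d=get_image("wrist")
print(o["time"],o["eef_pos"],o["joints"],o["contact_force"])
y=o["eef_rot"][2];e=o["eef_pos"];tx=np.array([-np.cos(y),-np.sin(y),0]);ty=np.array([np.sin(y),-np.cos(y),0])
# lowest finger point: all points with 15<|y|<36,|x|<13
P=[]
for v in range(180,290,1):
  for u in range(190,320,1):
    if d[v,u]>0:
      q=wdep(u,v,d[v,u],p);r=q-e;P.append((r@tx,r@ty,q[2],u,v))
P=np.array(P)
for s in(-1,1):
  m=(abs(P[:,0]+11)<2)&(s*P[:,1]>19)&(s*P[:,1]<40)&(P[:,2]>8);Q=P[m];Q=Q[np.argsort(Q[:,2])];print(s,len(Q),np.round(Q[:8]))
  print(" inner y of front face",np.round(np.percentile(Q[:,1],[2,50,98]),1))
E
```

```text
9.025 [0.53823127 0.18081721 0.01910246] [ 2.29560010e-01  1.27224244e-01  1.97229143e+00 -1.03884659e-06
  1.04253447e+00 -1.45643781e+00] [-0.00877795  0.06511825  0.15425053]
-1 0 []Traceback (most recent call last):
  File "<stdin>", line 14, in <module>
    return _quantile_unchecked(
        a, q, axis, out, overwrite_input, method, keepdims, weights)
    return _ureduce(a,
                    func=_quantile_ureduce_func,
    ...<5 lines>...
                    overwrite_input=overwrite_input,
                    method=method)
    r = func(a, **kwargs)
    result = _quantile(arr,
                       quantiles=q,
    ...<2 lines>...
                       out=out,
                       weights=wgt)
    slices_having_nans = np.isnan(arr[-1, ...])
                                  ~~~^^^^^^^^^
IndexError: index -1 is out of bounds for axis 0 with size 0
```

```bash
python3 - <<'E'
from h import *
o=observe();p=camera_params("wrist");im,d=get_image("wrist")
y=o["eef_rot"][2];e=o["eef_pos"];tx=np.array([-np.cos(y),-np.sin(y),0]);ty=np.array([np.sin(y),-np.cos(y),0])
print(-np.array(p["R"]).T@np.array(p["t"]))
for v in range(196,262,6):
  print(v,end=" ")
  for u in list(range(180,246,7))+list(range(265,330,7)):
    q=wdep(u,v,d[v,u],p);r=q-e;print((np.round(1e3*np.array([r@tx,r@ty,q[2]]))).astype(int),end=";")
  print()
E
```

```text
[0.4597852  0.17060022 0.20411769]
196 [-17 -56  -2];[-17 -51   0];[-17 -45   0];[-17 -40  -1];[-17 -35   0];[-17 -30   1];[-17 -25   0];[-17 -20   0];[-19 -14   6];[-18  -9   5];[-30   5  43];[-19  11   6];[-19  16   5];[-17  21  -1];[-17  27  -1];[-17  32  -1];[-17  37   0];[-17  42  -1];[-17  47   1];[-17  52   0];
202 [-13 -56   0];[-12 -51   0];[-12 -46   0];[-12 -41   0];[-13 -35   1];[-12 -30   0];[-12 -25  -1];[-12 -20   0];[-15 -14   6];[-26  -8  41];[-26   5  42];[-14  11   5];[-14  16   4];[-12  21   0];[-12  27  -1];[-12  32   0];[-12  37  -1];[-12  42   0];[-12  47   0];[-13  53   1];
208 [ -8 -57   0];[ -8 -52  -1];[ -8 -46  -1];[ -8 -41   0];[ -8 -36  -1];[ -8 -30   1];[ -8 -25  -1];[ -8 -20  -1];[-10 -14   7];[-23  -8  42];[-23   5  42];[-10  11   6];[-9 16  4];[-8 22  0];[-8 27 -1];[-8 32  0];[-8 37  0];[-8 42  0];[-8 48  0];[-8 53  0];
214 [ -3 -57   0];[ -3 -52   0];[ -3 -46   1];[ -3 -41  -1];[ -3 -36   0];[ -3 -30   0];[ -3 -25   1];[ -3 -20  -1];[ -6 -15   6];[-19  -8  41];[-19   5  41];[-6 11  6];[-3 17  0];[-3 22  0];[-3 27  0];[-3 32 -1];[-3 38  0];[-3 43  1]
[... 1132 characters left out ...]
[ 21 -26   0];[ 21 -21   0];[  0 -12  44];[ 18 -10   6];[18  6  6];[-1  9 44];[-1 13 44];[22 23 -1];[ 4 23 36];[-79  -1 204];[-11  26  65];[-10  30  64];[22 50  0];[23 56 -1];
250 [-33 -27 116];[ 27 -54   0];[-11 -32  72];[-11 -28  72];[ -9 -25  69];[  2 -25  47];[ 26 -26   0];[ 26 -21   0];[  4 -13  44];[ 23 -10   6];[23  6  6];[ 5  9 42];[ 4 13 44];[27 23  0];[ 7 23 38];[-8 22 67];[-11  25  73];[-10  29  72];[28 51 -1];[27 56  0];
256 [-31 -27 116];[-11 -34  79];[-11 -31  79];[-10 -27  77];[ -6 -25  70];[  6 -25  47];[ 32 -27   0];[ 31 -21   1];[  8 -13  43];[ 28 -10   7];[28  6  6];[ 8  9 43];[ 8 14 44];[32 23  0];[11 23 39];[-5 22 68];[-10  24  78];[-10  28  78];[-11  31  79];[34 57 -1];
```

Depth puts the fingertips at z about 36 mm now, already well centred in x and y. I go 16 mm further down so the pads straddle the grip pads.

play_rows:
  series:
    - [0, 0, 0.008, 0, 0, 0]
    - [0, 0, 0.008, 0, 0, 0]
    - [0, 0, 0, 0, 0, 0]
    - [0, 0, 0, 0, 0, 0]

```text
time: 9.62
eef_pos: [0.5383, 0.1808, 0.0032]
eef_rot: [-3.142, -0.0, -3.026]
contact_force: [-0.2, -0.6, 0.4]
opening: 0.0478
finger_force: 0.0
```

play_rows:
  series:
    - [0, 0, 0, 0, 0, 0]
    - [0, 0, 0, 0, 0, 0]
    - [0, 0, 0, 0, 0, 0]
    - [0, 0, 0, 0, 0, 0]
    - [0, 0, 0, 0, 0, 0]
  hand: 0.28
  force: 10

```text
time: 10.25
eef_pos: [0.5386, 0.1809, 0.0036]
eef_rot: [3.142, 0.001, -3.026]
contact_force: [0.4, 0.4, 1.6]
opening: 0.0265
finger_force: 3.8
```

```bash
python3 - <<'E'
from h import *
o=observe();print(o["time"],o["opening"],o["finger_force"],o["contact_force"])
tips(.040,"pics/w5.png")
E
```

```text
10.25 0.02652305233750499 3.7554077804088593 [0.4200319  0.41925436 1.6248934 ]
[274 324   1   1   1] [274. 324.] [0.5896 0.1981 0.04  ]
```

play_rows:
  series:
    - [0, 0, 0, 0, 0, 0]
    - [0, 0, 0, 0, 0, 0]
    - [0, 0, 0, 0, 0, 0]
    - [0, 0, 0, 0, 0, 0]
  hand: 0.228

```text
time: 10.8
eef_pos: [0.5386, 0.1809, 0.0036]
eef_rot: [-3.142, 0.001, -3.026]
contact_force: [1.4, -1.2, 1.9]
opening: 0.0215
finger_force: 6.5
```

play_rows:
  series:
    - [0, 0, -0.005, 0, 0, 0]
    - [0, 0, -0.01, 0, 0, 0]
    - [0, 0, -0.015, 0, 0, 0]
    - [0, 0, -0.015, 0, 0, 0]
    - [0, 0, 0, 0, 0, 0]
    - [0, 0, 0, 0, 0, 0]
    - [0, 0, 0, 0, 0, 0]

```text
time: 11.68
eef_pos: [0.5378, 0.1807, 0.0476]
eef_rot: [-3.141, -0.001, -3.026]
contact_force: [-0.5, 0.2, -1.1]
opening: 0.0219
finger_force: 5.5
```

```bash
cat >> h.py <<'E'
def tips3(save=None):
    o=observe();e=o["eef_pos"];print(o["time"],e,o["eef_rot"],o["opening"],o["finger_force"])
    p=camera_params("wrist");im,d=get_image("wrist");a=im.astype(int)
    if save: cv2.imwrite(save,im[:,:,::-1])
    M=((a[...,0]>120)&(a[...,1]<80)&(a[...,2]<80)).astype(np.uint8);M[:,:215]=0;M[:,295:]=0;M[:230]=0
    k,l,s,c=cv2.connectedComponentsWithStats(M)
    for j in range(1,k):
        if s[j,4]>2: print(s[j],np.round(c[j],1),np.round(wdep(*c[j],np.median(d[l==j]),p),4))
E
python3 - <<'E'
from h import *
tips3("pics/w6.png")
im,d=get_image("side");cv2.imwrite("pics/s3.png",im[:,:,::-1])
for q in("tip_left","tip_right","tips_mid","grip"):
  for c in("side","wrist","top"):
    try:
        if c=="top" and q=="tip_left": get_image("top")
        for m in mark_of(q,c)[:1]: print(q,c,np.round(m["xy"],1),round(m["confidence"],2))
    except Exception as x: print(x)
w=cv2.imread("pics/w6.png")[180:340,180:330];s=cv2.imread("pics/s3.png")[90:210,160:310]
f=lambda a:cv2.resize(a,(400,int(a.shape[0]*400/a.shape[1])),interpolation=2)
a,b=f(w),f(s);h=max(len(a),len(b));z=np.zeros((h,800,3),np.uint8);z[:len(a),:400]=a;z[:len(b),400:]=b;cv2.imwrite("pics/c6.png",z)
E
```

```text
11.675 [0.53775658 0.18071085 0.0476352 ] [-3.14142090e+00 -1.33760902e-03 -3.02633620e+00] 0.02192739020239395 5.532253012061119
tip_left side [238.4 155. ] 0.61
tip_left top [233.2 161.6] 0.72
tip_right side [238.4 156.5] 0.63
tips_mid side [234.2 154.1] 0.61
tips_mid wrist [257.6 334.5] 0.67
grip side [214.9 160.1] 0.67
grip wrist [256.5 256.1] 0.91
```

View pics/c6.png

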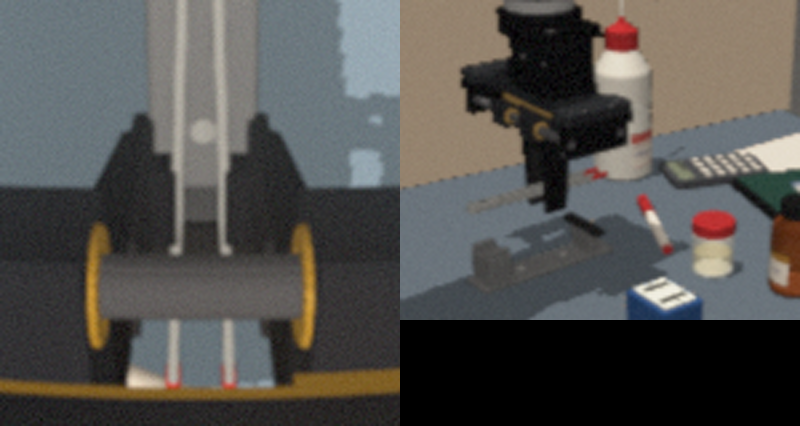

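The tweezers are off the cradle, level and gripped, with both arms evenly squeezed (wrist crop: red at (173,383)/(229,383)). Next I carry them towards the gauge, turn to its yaw (about -14°) and stop beside it to measure.

play_rows:
  series:
    - [0.001, -0.01, 0, 0, 0, 0]
    - [0.002, -0.02, 0, 0, 0, 0]
    - [0.003, -0.029, 0, 0, 0, 0]
    - [0.003, -0.029, 0, 0, 0, 0]
    - [0.003, -0.029, 0, 0, 0, 0]
    - [0.003, -0.029, 0, 0, 0, 0]
    - [0.003, -0.029, 0, 0, 0, 0]
    - [0.002, -0.02, 0, 0, 0, 0]
    - [0.002, -0.014, 0, 0, 0, 4]
    - [0, 0, 0, 0, 0, 7]
    - [0, 0, 0, 0, 0, 6]
    - [0, 0, 0, 0, 0, 4]
    - [0, 0, 0, 0, 0, 0]
    - [0, 0, 0, 0, 0, 0]
    - [0, 0, 0, 0, 0, 0]

```text
time: 14.3
eef_pos: [0.5405, -0.0294, 0.0483]
eef_rot: [3.142, -0.0, 2.891]
contact_force: [-0.3, -1.0, 0.2]
opening: 0.0217
finger_force: 5.5
```

```bash
python3 - <<'E'
from h import *
o=observe();e=o["eef_pos"];print(o["time"],e,o["eef_rot"],o["opening"],o["finger_force"])
p=camera_params("wrist");im,d=get_image("wrist");cv2.imwrite("pics/w7.png",im[:,:,::-1]);np.save("w7d.npy",d)
import pickle;pickle.dump((o,p),open("w7.pkl","wb"))
for m in mark_of("gauge_yellow_marks","wrist")[:5]: print(np.round(m["xy"],1),round(m["confidence"],2),np.round(wworld(m["xy"],.036,p),4))
for m in mark_of("grip","wrist")[:1]+mark_of("tips_mid","wrist")[:1]: print(m)
E
```

```text
14.3 [ 0.54048174 -0.02938672  0.04833782] [ 3.14158612e+00 -2.60249581e-05  2.89076924e+00] 0.021742068223230764 5.532272905111313
[ 98.1 245.6] 0.61 [ 0.5312 -0.1603  0.036 ]
[254.5 255.2] 0.41 [ 0.5667 -0.0371  0.036 ]
{'xy': [254.9, 254.2], 'confidence': 0.75}
{'xy': [254.6, 335.0], 'confidence': 0.56}
```

View pics/w7.png

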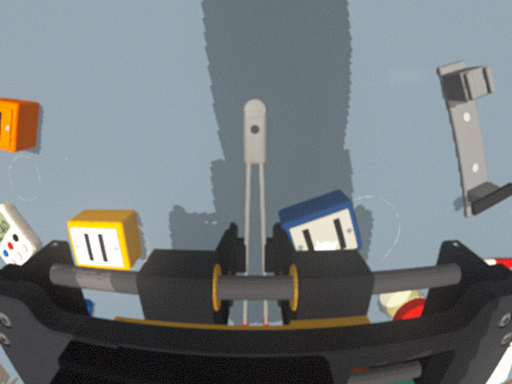

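Wrist view: the tweezers are straight ahead (joined end (255,105), tips just visible at (245,325)/(266,325)). The yellow gauge is at left with bands near (87,244)/(103,246). I extract the bands and the tweezers' offset numerically.

```bash
python3 - <<'E'
from h import *
import pickle
o,p=pickle.load(open("w7.pkl","rb"));d=np.load("w7d.npy");im=cv2.imread("pics/w7.png").astype(int);g=im.sum(-1)
# white top & bands
W=((im.min(-1)>150)).astype(np.uint8);W[:,:60]=0;W[:,140:]=0;W[:200]=0;W[275:]=0
cs,_=cv2.findContours(W,0,1);k=max(cs,key=cv2.contourArea);hull=np.zeros_like(W);cv2.fillPoly(hull,[cv2.convexHull(k)],1)
hull=cv2.erode(hull,np.ones((3,3)))
w=np.clip(450-g,0,None)*hull
n,l,s,c=cv2.connectedComponentsWithStats(((w>60)).astype(np.uint8))
C=[]
for j in range(1,n):
    if s[j,4]>12:
        v,u=np.where(l==j);P=np.array([wworld((a,b),.036,p)[:2] for a,b in zip(u,v)]);ww=w[v,u]
        m=np.average(P,axis=0,weights=ww);Q=P-m;_,_,V=np.linalg.svd(Q);V=V[0]*np.sign(V[0][0]);L=np.ptp(Q@V)
        C.append(m);print(s[j],np.round(m,4),"yaw",np.arctan2(V[1],V[0]),"len",L)
C=np.array(C);print("mid",C.mean(0),"sep",np.hypot(*(C[0]-C[1])),"yaw from sep",np.arctan2(*((C[1]-C[0])*[1,1]))) 
H=cv2.convexHull(k)[:,0];w4=np.array([wworld(q,.036,p)[:2] for q in H],np.float32);r=cv2.minAreaRect((w4*1e3).astype(np.float32));print("white rect",r)
# tweezers in tool frame
y=o["eef_rot"][2];e=o["eef_pos"];tx=np.array([-np.cos(y),-np.sin(y),0]);ty=np.array([np.sin(y),-np.cos(y),0])
def tool(u,v,z=None):
    q=wdep(u,v,d[int(round(v)),int(round(u))],p) if z is None else wworld((u,v),z,p)
    r=q-e;return np.round(1e3*np.array([r@tx,r@ty,q[2]]),1)
for v in(103,110,130,150,160,180,200,220,235,310,318,324):
    row=g[v,235:280]-g[v,235:280].min();br=np.where(g[v,235:280]>480)[0]+235
    print(v,br.min() if len(br) else 0,br.max() if len(br) else 0,[tool(b,v) for b in(br.min(),br.max())] if len(br) else "")
R=((im[...,2]>110)&(im[...,1]<80)&(im[...,0]<90)).astype(np.uint8);R[:310]=0;R[:,:230]=0;R[:,285:]=0;R[335:]=0
n,l,s,c=cv2.connectedComponentsWithStats(R)
for j in range(1,n):
    print(s[j],c[j],tool(*c[j]),tool(*c[j],z=.083))
E
```

```text
[ 85 234   8  26  65] [ 0.5304 -0.1706] yaw -0.24486674497816066 len 0.023313861276631636
[ 99 235   8  26  73] [ 0.5337 -0.1571] yaw -0.2371574458009584 len 0.02297312724000583
mid [ 0.53206621 -0.16384849] sep 0.013950107584282098 yaw from sep 0.24244758904818625
white rect ((531.8455810546875, -163.32333374023438), (47.021080017089844, 35.259849548339844), 76.84998321533203)
103 247 262 [array([-81.5,  -4.5,  86. ]), array([-81.5,   2.8,  87.1])]
110 244 264 [array([-78.1,  -6. ,  85.3]), array([-78.1,   3.8,  87.2])]
130 245 263 [array([-68.2,  -5.5,  86.6]), array([-68.1,   3.4,  85.9])]
150 246 263 [array([-58.2,  -5.1,  86.2]), array([-58.1,   3.4,  86.2])]
160 246 262 [array([-53.1,  -5.1,  86.2]), array([-53.2,   2.9,  87. ])]
180 247 262 [array([-43. ,  -4.7,  87.3]), array([-42.7,   3. ,  85.9])]
200 246 263 [array([-32.4,  -5.3,  87.1]), array([-32.2,   3.5,  86.6])]
220 246 263 [array([-21.2,  -5.4,  86.9]), array([-21.1,   3.6,  86.6])]
235 246 263 [array([-12.6,  -5.5,  87. ]), array([-12.1,   3.7,  86.1])]
310 244 265 [array([38.9, -7.5, 87. ]), array([39. ,  5.5, 87. ])]
318 244 265 [array([45.7, -7.6, 86.8]), array([45.2,  5.6, 87.5])]
324 0 0 
[242 324   5   2   6] [243.66666667 324.83333333] [-19.5  -4.  166.4] [55.1 -8.1 83. ]
[266 325   2   1   2] [266.5 325. ] [-19.6   2.6 166.7] [55.2  6.9 83. ]
```

play_rows:
  series:
    - [0.004, -0.01, 0, 0, 0, 0]
    - [0.006, -0.02, 0, 0, 0, 0]
    - [0.007, -0.025, 0, 0, 0, 0]
    - [0.007, -0.025, 0, 0, 0, 0]
    - [0.007, -0.025, 0, 0, 0, 0]
    - [0.006, -0.0164, 0, 0, 0, 0]
    - [0.0035, -0.01, 0, 0, 0, 0]
    - [0, 0, 0, 0, 0, 0]
    - [0, 0, 0.015, 0, 0, 0]
    - [0, 0, 0, 0, 0, 0]
    - [0, 0, 0, 0, 0, 0]

```text
time: 15.88
eef_pos: [0.4685, -0.146, 0.0328]
eef_rot: [3.141, -0.001, 2.891]
contact_force: [-0.2, -0.6, -0.8]
opening: 0.0217
finger_force: 5.5
```

```bash
python3 - <<'E'
from h import *
o=observe();print(o["time"],o["eef_pos"],o["eef_rot"],o["opening"],o["finger_force"])
# independent check of gauge from the earlier side picture: white top centroid incl. bands
im=cv2.imread("pics/s3.png").astype(int)
W=(im.min(-1)>150).astype(np.uint8);M=np.zeros_like(W);M[232:252,278:312]=W[232:252,278:312]
cs,_=cv2.findContours(M,0,1);k=cv2.convexHull(max(cs,key=cv2.contourArea))[:,0]
w=np.array([world("side",q,z=.036)[:2]*1e3 for q in k],np.float32);print("side white",cv2.minAreaRect(w))
for c in("side","top"):
    im,d=get_image(c);cv2.imwrite(f"pics/{c}8.png",im[:,:,::-1]);a=im.astype(int)
    R=((a[...,0]>120)&(a[...,1]<90)&(a[...,2]<90)).astype(np.uint8)
    u0,v0=(270,200) if c=="side" else (295,195)
    B=np.zeros_like(R);B[v0:v0+60,u0:u0+70]=R[v0:v0+60,u0:u0+70]
    n,l,s,cc=cv2.connectedComponentsWithStats(B)
    for j in range(1,n): print(c,s[j],np.round(cc[j],1),np.round(world(c,cc[j],z=.069),4),np.round(world(c,cc[j],depth=np.median(d[l==j])),4))
E
```

```text
15.875 [ 0.4685006  -0.14596656  0.03282029] [ 3.14135766e+00 -1.04336666e-03  2.89106059e+00] 0.021674446434224278 5.532469376921654
side white ((530.2752685546875, -162.64022827148438), (47.31926345825195, 34.727359771728516), 76.30020141601562)
side [288 229   9   3  20] [292.  229.9] [ 0.5198 -0.1681  0.069 ] [ 0.52   -0.1679  0.0688]
```

play_rows:
  series:
    - [0, 0, 0.006, 0, 0, 0]
    - [0, 0, 0.009, 0, 0, 0]
    - [0, 0, 0.0055, 0, 0, 0]
    - [0, 0, 0, 0, 0, 0]
    - [0, 0, 0, 0, 0, 0]
    - [0, 0, 0, 0, 0, 0]

```text
time: 16.73
eef_pos: [0.4689, -0.1466, 0.0132]
eef_rot: [-3.141, 0.001, 2.89]
contact_force: [-1.2, 0.0, -0.8]
opening: 0.0219
finger_force: 5.5
```

```bash
python3 - <<'E'
from h import *
o=observe();e=o["eef_pos"];print(o["time"],e,o["eef_rot"],o["opening"],o["finger_force"],o["contact_force"])
p=camera_params("wrist");im,d=get_image("wrist");a=im.astype(int);cv2.imwrite("pics/w9.png",im[:,:,::-1])
y=o["eef_rot"][2];tx=np.array([-np.cos(y),-np.sin(y),0]);ty=np.array([np.sin(y),-np.cos(y),0])
for v in range(308,330,3): print(v,a[v,232:282:2].sum(-1),round(float(((wworld((255,v),.05,p)-e)@tx)*1e3)))
for v in(315,321):print(v,d[v,232:282:2])
im,ds=get_image("side");a=im.astype(int);cv2.imwrite("pics/side9.png",im[:,:,::-1])
R=((a[...,0]>110)&(a[...,1]<95)&(a[...,2]<95)).astype(np.uint8);B=np.zeros_like(R);B[215:265,265:320]=R[215:265,265:320]
n,l,s,cc=cv2.connectedComponentsWithStats(B)
for j in range(1,n):
    v,u=np.where(l==j);print(s[j],[np.round(world("side",(x,w_),depth=ds[w_,x]),3) for x,w_ in zip(u,v)][::3])
E
```

```text
16.725 [ 0.46887889 -0.14664624  0.01317169] [-3.14146686e+00  6.25953916e-04  2.89024271e+00] 0.021915893430312302 5.532246530056 [-1.18906879  0.00537347 -0.77797826]
308 [682 671 671 677 668 632 507 513 659 677 666 668 673 677 673 658 519 528
 656 676 676 665 678 676 604] 39
311 [687 674 674 674 647 555 499 482 627 674 679 676 679 680 663 500 480 505
 596 674 670 673 665 679 629] 41
314 [675 669 677 684 583 254 493 428 537 674 673 676 668 679 635 205 440 486
 547 675 682 675 670 676 643] 44
317 [675 683 677 684 636 318 504 431 534 679 678 676 679 677 637 229 429 478
 558 678 671 677 676 671 666] 46
320 [678 674 668 676 652 339 510 429 482 682 674 681 676 682 640 255 415 497
 568 683 673 679 672 685 675] 49
323 [682 685 680 687 659 372 498 410 502 692 678 682 684 686 649 258 409 489
 520 675 682 678 685 663 557] 51
326 [318 339 335 335 344 273 277 280 300 352 357 360 363 361 358 260 261 271
 294 349 348 346 346 348 311] 54
329 [202 220 220 235 228 233 232 254 235 228 225 237 226 244 233 229 236 230
 231 219 228 204 224 214 229] 57
315 [0.19441587 0.1931045  0.19421533 0.19306365 0.
[... 1145 characters left out ...]
  0.025]), array([ 0.514, -0.141,  0.009]), array([ 0.51 , -0.156,  0.02 ]), array([ 0.513, -0.142,  0.007]), array([ 0.511, -0.155,  0.016]), array([ 0.507, -0.169,  0.026]), array([ 0.511, -0.148,  0.009]), array([ 0.51 , -0.16 ,  0.017]), array([ 0.505, -0.176,  0.029]), array([ 0.51 , -0.157,  0.013]), array([ 0.506, -0.171,  0.023]), array([ 0.512, -0.154,  0.008]), array([ 0.507, -0.17 ,  0.02 ]), array([ 0.51, -0.16,  0.01]), array([ 0.511, -0.155,  0.005]), array([ 0.507, -0.17 ,  0.015]), array([ 0.509, -0.161,  0.007]), array([ 0.506, -0.175,  0.016]), array([ 0.506, -0.171,  0.012]), array([ 0.506, -0.172,  0.01 ]), array([ 0.506, -0.172,  0.008]), array([ 0.506, -0.176,  0.005])]
```

The wrist data show each arm centred on its black band within about 0.5 mm, the tips about 11 mm above the top, and the opening at 21.8 mm. Now I hold steady.

play_rows:
  series:
    - [0, 0, 0, 0, 0, 0]
    - [0, 0, 0, 0, 0, 0]
    - [0, 0, 0, 0, 0, 0]
    - [0, 0, 0, 0, 0, 0]
    - [0, 0, 0, 0, 0, 0]
    - [0, 0, 0, 0, 0, 0]
    - [0, 0, 0, 0, 0, 0]
    - [0, 0, 0, 0, 0, 0]
    - [0, 0, 0, 0, 0, 0]
    - [0, 0, 0, 0, 0, 0]
    - [0, 0, 0, 0, 0, 0]
    - [0, 0, 0, 0, 0, 0]
    - [0, 0, 0, 0, 0, 0]
    - [0, 0, 0, 0, 0, 0]
    - [0, 0, 0, 0, 0, 0]
    - [0, 0, 0, 0, 0, 0]
    - [0, 0, 0, 0, 0, 0]
    - [0, 0, 0, 0, 0, 0]
    - [0, 0, 0, 0, 0, 0]
    - [0, 0, 0, 0, 0, 0]

```text
time: 19.32
eef_pos: [0.4686, -0.1465, 0.0129]
eef_rot: [3.142, -0.0, 2.89]
contact_force: [0.1, -0.7, 0.1]
opening: 0.0215
finger_force: 5.5
```

```bash
python3 -c "
from bench import *
print(finish_job())"
```

```text
the job is handed in; nothing more can be done
None
```

I held the tweezers level over the yellow gauge for 2.5 s and handed the job in with them still there: arms over the black bands to about 0.5 mm, tips about 11 mm above the top, gap about 14 mm by the finger opening; no verdict was returned.

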